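# Put the check weights away after the scale check

### The job

The scale check is done: put the four steel check weights away, each standing upright and fully down in the wooden cup that was bored for its size, the cups standing on the worktop. The two smallest were put down in a hurry, each in the cup one size too big, so they have to come out of there first. Lower every weight in rather than dropping it, and leave the date stamp and the bag clip where they are.

Things in the scene. Friction and masses are not known exactly. Their poses are not given: they have to be found in the camera images.
- weight_500: The largest of four bare steel check weights, 500 g: an upright round body 46 mm across and 46 mm high, a thin neck, and on top a round knob 40 mm across from 51 to 68 mm above the underside (the weight's full height is 68 mm). Origin: centre of its underside; z is its axis, up. At the start it stands on the worktop.
- weight_200: The second largest of four bare steel check weights, 200 g: an upright round body 35 mm across and 35 mm high, a thin neck, and on top a round knob 30 mm across from 39 to 54 mm above the underside (the weight's full height is 54 mm). Origin: centre of its underside; z is its axis, up. At the start it stands on the worktop.
- weight_100: The third largest of four bare steel check weights, 100 g: an upright round body 27 mm across and 26 mm high, a thin neck, and on top a round knob 23 mm across from 30 to 42 mm above the underside (the weight's full height is 42 mm). Origin: centre of its underside; z is its axis, up. At the start it stands in the second largest cup (cup_200).
- weight_50: The smallest of four bare steel check weights, 50 g: an upright round body 20 mm across and 20 mm high, a thin neck, and on top a round knob 17 mm across from 23 to 34 mm above the underside (the weight's full height is 34 mm). Origin: centre of its underside; z is its axis, up. At the start it stands in the third largest cup (cup_100).
- cup_500: The largest of four loose turned wooden storage cups, for weight_500: 66 mm across outside and 26 mm high, a round bore 51 mm across with a grey felt floor 4 mm above the underside; the mouth flares over the top 8 mm from 51 to 61 mm. Origin: centre of its underside; z is its axis, up. It is loose on the worktop.
- cup_200: The second largest of four loose turned wooden storage cups, for weight_200: 55 mm across outside and 24 mm high, a round bore 40 mm across with a grey felt floor 4 mm above the underside; the mouth flares over the top 8 mm from 40 to 50 mm. Origin: centre of its underside; z is its axis, up. It is loose on the worktop.
- cup_100: The third largest of four loose turned wooden storage cups, for weight_100: 47 mm across outside and 20 mm high, a round bore 32 mm across with a grey felt floor 4 mm above the underside; the mouth flares over the top 8 mm from 32 to 42 mm. Origin: centre of its underside; z is its axis, up. It is loose on the worktop.
- cup_50: The smallest of four loose turned wooden storage cups, for weight_50: 40 mm across outside and 18 mm high, a round bore 25 mm across with a grey felt floor 4 mm above the underside; the mouth flares over the top 8 mm from 25 to 35 mm. Origin: centre of its underside; z is its axis, up. It is loose on the worktop.
- date_stamp: Wooden date stamp standing on its foot, 30 x 45 mm and 79 mm high, turned handle upward. Loose bystander. Origin: centre of its underside.
- bag_clip: Flat black bag clip lying on the worktop, 16 x 60 x 12 mm, long along its y. Loose bystander. Origin: centre of its underside.
There are look-alikes about, which are no part of the job. What is shaped like the weight_100 but purple is not meant.

How it is judged:
At the end, for the whole second after the job is handed in: Each of the four weights stands upright (within 0.1 rad) on the floor of its own cup: axes within 8 mm, its underside less than 8 mm above the cup's underside. The cups stand level on the worktop, and weights and cups are released and at rest (horizontal distance between weight_500 and cup_500 below 0.008 m and z of weight_500 in the frame of cup_500 between 0 and 0.008 m and angle between each of weight_500, cup_500, weight_200, cup_200, weight_100, cup_100, weight_50, cup_50's own z axis and vertical below 0.1 rad and height (world z) of each of cup_500, cup_200, cup_100, cup_50 below 0.006 m and linear speed of each of weight_500, cup_500, weight_200, cup_200, weight_100, cup_100, weight_50, cup_50 below 0.02 m/s and horizontal distance between weight_200 and cup_200 below 0.008 m and z of weight_200 in the frame of cup_200 between 0 and 0.008 m and horizontal distance between weight_100 and cup_100 below 0.008 m and z of weight_100 in the frame of cup_100 between 0 and 0.008 m and horizontal distance between weight_50 and cup_50 below 0.008 m and z of weight_50 in the frame of cup_50 between 0 and 0.008 m); the robot touches nothing.
It fails at once if a weight is dropped (falls free by more than about 2 cm) ((contact force between weight_500 and anything else below 0.01 N and linear speed of weight_500 above 0.65 m/s) or (contact force between weight_200 and anything else below 0.01 N and linear speed of weight_200 above 0.65 m/s) or (contact force between weight_100 and anything else below 0.01 N and linear speed of weight_100 above 0.65 m/s) or (contact force between weight_50 and anything else below 0.01 N and linear speed of weight_50 above 0.65 m/s)).
It fails at once if the date stamp is shifted by more than 30 mm or knocked over (distance of date_stamp from where it was at the start of the episode above 0.03 m or angle between date_stamp's own z axis and vertical above 0.5 rad).
It fails at once if the bag clip is shifted by more than 30 mm or knocked over (distance of bag_clip from where it was at the start of the episode above 0.03 m or angle between bag_clip's own z axis and vertical above 0.5 rad).
It also fails if it takes over 106 s, if anything falls off the work surface, if the arm or the gripper's body presses on something with over 40 N, if the wrist force passes 120 N, or if a joint passes its speed limit or range.

### The arm

A 6-joint arm with a two-finger parallel gripper is mounted at the origin on a cart in front of the work surface, level with it; the furniture and walls round the work are solid. World frame = base frame: x ahead of the robot, y to its left, z up, the work surface at z = 0. Lengths are in m, angles in rad, forces in N, time in s.
With the tool pointing down it reaches from about 0.35 to 0.85 m from the base axis. Payload 8.1 kg.
Tool frame: the origin (TCP) lies at the centre of the arm's flange, where the gripper is bolted on; the fingertips stand 186 mm ahead of it and the grasp point (between the pads) lies 167 mm ahead of it; z points along the fingers, y is the line along which they close (so a half turn about z gives the same grasp; the last joint's range is limited). The gripper opens to 93 mm and grips with 3 to 60 N. Pads are 15 mm wide; open, the fingers measure 128 mm over their backs; the gripper's body (75 mm by 188 mm) begins 65 mm behind the grasp point.
Start: joints at [-1.252, 0.13, 1.488, -0, 1.523, -0.085], TCP at [0.236, -0.552, 0.405] pointing down, gripper open.
Joint ranges: [-2.96, 2.96], [-0.89, 2.26], [0.02, 2.5], [-1.34, 4.48], [0, 2.73], [-2.66, 2.66]. Speed limits (rad/s): [2.39, 2.39, 2.79, 3.14, 3.14, 3.14].

### API

Orientations are given as a rotation vector (axis times angle).
In Python, from plant import read_state, read_camera, camera_params, robot gives the robot as it stands.
- The arm moves only by the tool carry_out, never from a script. Its argument "targets" is a list of rows, each an object of numbers: "hand": the opening in per cent of the stroke, from 0 (shut) to 100 (fully open); "x", "y", "z": the shift along the tool's x, y, z in m; "ax", "ay", "az": the turn, a rotation vector about the tool's x, y, z in rad. In form: [{"hand": .., "x": .., "y": .., "z": .., "ax": .., "ay": .., "az": ..}, ...]. A call has 1 to 8 rows; each row is the pose to reach, as a shift and turn from the pose commanded when the call began, along the tool's axes at that moment; what a row does not reach only later rows make up. A row lasts 1/8 s, in which the tool goes at most 62.5 mm and 10.7 degrees, less where a joint would pass 70% of its speed; a pose out of reach is approached as far as the arm can. A call with a gripper value outside its range is refused whole. The fingers move at their own pace and stop on an object; "newtons" is the grip in N (left out, the last holds). Time passes only in rows, so rows that repeat a pose let the fingers close. It gives the time, the measured TCP pose, the force, the opening and the grip force at its end, in the units of the state.
- read_state(): the state, without advancing time (a new reading comes with each control period).
- read_camera(name): name is "scene" or "side" or "wrist"; returns (picture, depth): 480x640x3 uint8, blue, green, red; 480x640 float32, m along the optical axis (not along the pixel's ray), 0 where there is no reading.
- camera_params(name): a dict with "fx", "fy", "cx", "cy" (pixels), "position" and "rotation" of the camera in the world. Camera axes: x right, y up, looking along -z (the intrinsics and any distortion apply to the point x, -y, -z); pixel columns grow to the right and rows downward; lengths in m; the calibration is good to about 2 mm. A picture is of the moment at which its call begins: read the wrist's pose just before it. camera_params takes no time and is no camera call; for the wrist camera it gives the pose at the moment of the call.
- robot.close_job(): hands the job in; it is judged then, once.
The state is a dict: "t": time; "q": joint angles; "dq": joint speeds; "joint_torque": joint torques, N m; "tool_pos": TCP position; "orientation": TCP orientation; "force": force on the tool from outside, world axes, zero at the start; "wrist_torque": the same for the moment, N m; "opening": finger opening in m; "gripper_force": force on a finger pad.
Only numpy, scipy, OpenCV 4.12 (cv2) and the standard library are available. Lean on these libraries where they do the work, as an engineer would, in place of code of your own. Each camera call takes 0.05 s, during which the arm holds its last target. There are 200 camera calls.

## Working session

There is one attempt and no reset: what is moved stays moved. The work goes in short steps, Python scripts to look and compute and a tool call to move; the robot and the scene stay as the last step left them, time stands still between calls to the robot, and variables do not carry over. Pictures are saved under pics/ and viewed, at most 14 in all, crops included, and the job is handed in when it is done.

Besides the shell and the picture viewer there is one more tool, called by a JSON object that holds its "name" and its "arguments", one argument or row to a line. carry_out: Moves the arm, as the interface text tells. Its arguments: {"type":"object","properties":{"targets":{"type":"array","items":{"type":"object","properties":{"hand":{"type":"number"},"x":{"type":"number"},"y":{"type":"number"},"z":{"type":"number"},"ax":{"type":"number"},"ay":{"type":"number"},"az":{"type":"number"}}}},"newtons":{"type":"number"}},"required":["targets"]}

```bash
mkdir -p pics; ls
cat > h.py <<'E'
import numpy as np, cv2
from scipy.spatial.transform import Rotation as R
from plant import read_state, read_camera, camera_params, robot
def pts(p,d):
    v,u=np.mgrid[0:480,0:640]
    c=np.stack([(u-p['cx'])/p['fx']*d,-(v-p['cy'])/p['fy']*d,-d],-1)
    return c@np.array(p['rotation']).reshape(3,3).T+np.array(p['position'])
def shot(n,f):
    p=camera_params(n); im,d=read_camera(n); cv2.imwrite('pics/'+f+'.png',im)
    np.savez(f+'.npz',P=pts(p,d),d=d,im=im); print(n,{k:np.round(v,3).tolist() for k,v in p.items() if k!='name'})
    return im,d,p
E
python3 - <<'E'
from h import *
print(read_state())
for n in('scene','side','wrist'): shot(n,n+'0')
E
```

```text
pics
{'t': 0.0, 'q': array([-1.25241066e+00,  1.31154356e-01,  1.48923792e+00, -1.05132946e-05,
        1.52300211e+00, -8.54277477e-02]), 'dq': array([-1.09656276e-03,  7.59760642e-05, -1.50670045e-03, -1.90111895e-03,
       -1.08816477e-04,  5.57978962e-04]), 'joint_torque': array([-5.76424791e-04, -5.59830809e+01, -4.91771221e+01,  7.68589578e-02,
        3.55594454e-02, -1.43476900e-04]), 'tool_pos': array([ 0.23569114, -0.55153085,  0.40371393]), 'orientation': array([-3.07602216e+00, -6.29649830e-01,  3.45095446e-04]), 'force': array([0.0963419 , 0.12870436, 0.20142053]), 'wrist_torque': array([ 0.02435591, -0.00532774, -0.03673073]), 'gripper_force': 0.0, 'opening': 0.09277737421436827}Traceback (most recent call last):
  File "<stdin>", line 3, in <module>
  File "h.py", line 10, in shot
    np.savez(f+'.npz',P=pts(p,d),d=d,im=im); print(n,{k:np.round(v,3).tolist() for k,v in p.items() if k!='name'})
                        ~~~^^^^^
  File "h.py", line 7, in pts
    return c@np.array(p['rotation']).reshape(3,3).T+np.array(p['position'])
             ~~~~~~~~~~~~~~~~~~~~~~~~~~~~~~~^^^^^
ValueError: cannot reshape array of size 3 into shape (3,3)
```

```bash
sed -i "s/np.array(p\['rotation'\]).reshape(3,3).T/R.from_rotvec(p['rotation']).as_matrix().T/" h.py
python3 - <<'E'
from h import *
for n in('scene','side','wrist'): shot(n,n+'0')
E
```

```text
scene {'fx': 557.351, 'fy': 557.351, 'cx': 324.49, 'cy': 240.234, 'position': [0.169, 0.71, 0.695], 'rotation': [0.294, -0.947, -2.422]}
side {'fx': 516.519, 'fy': 516.519, 'cx': 318.003, 'cy': 235.48, 'position': [0.089, 0.781, 0.55], 'rotation': [0.391, -1.168, -2.25]}
wrist {'fx': 357.332, 'fy': 357.332, 'cx': 322.252, 'cy': 241.851, 'position': [0.31, -0.52, 0.383], 'rotation': [-0.254, 0.17, -1.158]}
```

View pics/scene0.png

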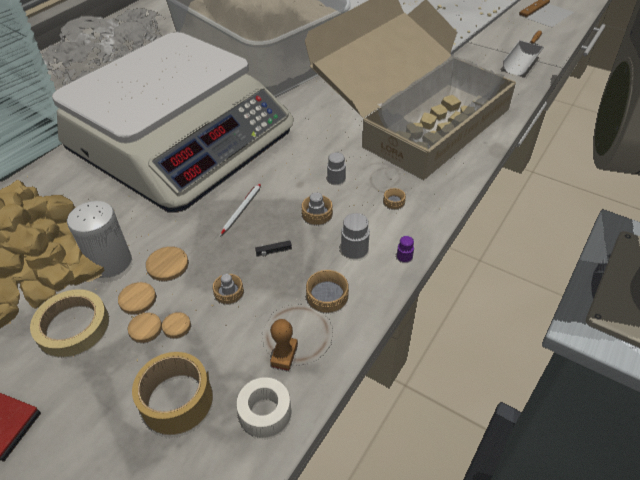

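View pics/side0.png

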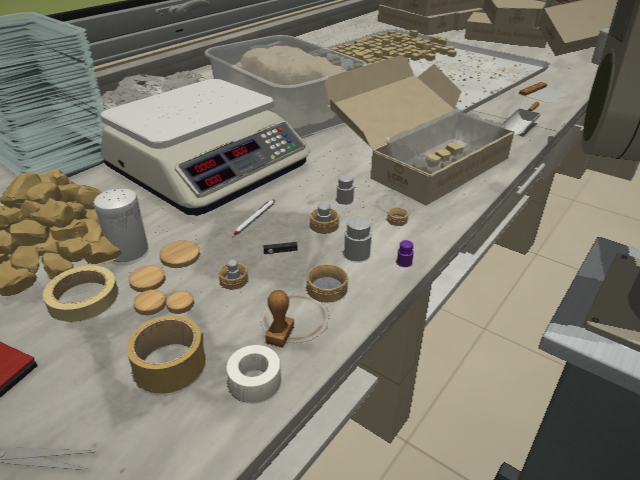

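Scene view: weight_500 (355,235), weight_200 (336,168), weight_100 in cup_200 (317,207), weight_50 in cup_100 (228,287), cup_500 empty (327,290), cup_50 empty (394,199). The purple look-alike is at (405,248), the clip at (274,248) and the stamp at (283,345). I'll check the candidates in an enlarged crop and measure them.

Run:
```python
from h import *
z=np.load('scene0.npz');P=z['P'];im=z['im']
cv2.imwrite('pics/crop0.png',cv2.resize(im[140:380,180:440],None,fx=2.5,fy=2.5,interpolation=cv2.INTER_CUBIC))
for n,u,v,h in [('w500',355,222,.068),('w200',336,158,.054),('w100',317,199,.046),('w50',228,280,.038),('c500',327,290,.026),('c50',394,197,.018),('c200',317,207,.024),('c100',228,290,.020),('purple',405,240,.042),('clip',274,248,.012),('stamp',283,345,.079)]:
    Q=P[v-38:v+38,u-38:u+38].reshape(-1,3)
    # points near top height plane, within 35mm of pixel pt
    c=P[v,u]; 
    m=(abs(Q[:,2]-h)<.004)&(np.hypot(*(Q-c)[:,:2].T)<.04)
    q=Q[m][:,:2]
    print(n,c.round(3),m.sum(),q.min(0).round(3),q.max(0).round(3),((q.min(0)+q.max(0))/2).round(3)) if m.sum() else print(n,c.round(3))
```

```text
w500 [0.47  0.165 0.069] 332 [0.453 0.141] [0.491 0.181] [0.472 0.161]
w200 [0.591 0.028 0.053] 124 [0.579 0.01 ] [0.607 0.039] [0.593 0.025]
w100 [0.564 0.132 0.046] 89 [0.561 0.116] [0.581 0.138] [0.571 0.127]
w50 [0.586 0.346 0.037] 75 [0.585 0.335] [0.6   0.352] [0.593 0.344]
c500 [0.463 0.26  0.002] 270 [0.425 0.236] [0.49 0.3 ] [0.457 0.268]
c50 [0.474 0.016 0.004] 130 [0.45  0.005] [0.488 0.046] [0.469 0.025]
c200 [0.563 0.135 0.03 ] 207 [0.543 0.098] [0.597 0.153] [0.57  0.125]
c100 [0.584 0.352 0.02 ] 259 [0.569 0.322] [0.616 0.368] [0.592 0.345]
purple [0.395 0.134 0.042] 114 [0.382 0.123] [0.404 0.144] [0.393 0.133]
clip [0.58  0.24  0.013] 226 [0.561 0.21 ] [0.607 0.261] [0.584 0.235]
stamp [0.445 0.399 0.045] 208 [0.44 0.38] [0.463 0.404] [0.452 0.392]
```

View pics/crop0.png

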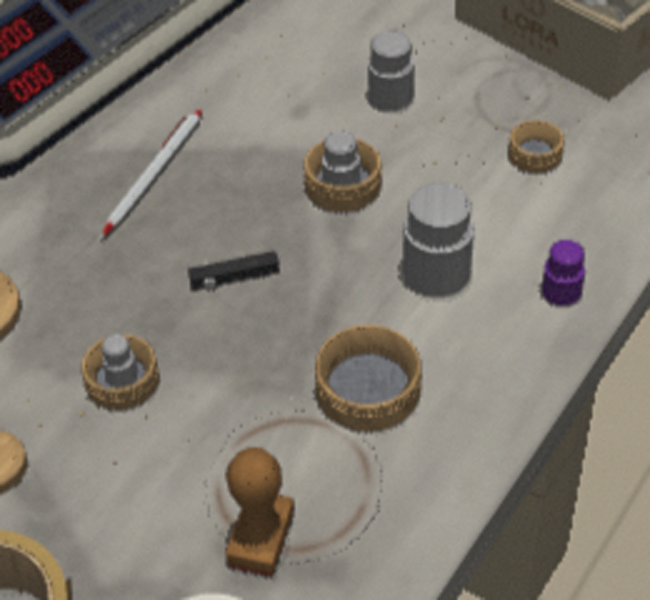

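The crop confirms it: all four weights are bare steel, and the purple one at scene (405,248) is the decoy. Next I'll check for tall obstacles along the route and work out the first move.

```bash
cat >> h.py <<'E'
def go(x,y,z,yaw=0.0):
    """shift/turn in tool axes from current pose to grasp-point world pose with tool down, x axis at yaw"""
    s=read_state(); T=R.from_rotvec(s['orientation'])
    G=R.from_matrix(np.array([[np.cos(yaw),np.sin(yaw),0],[np.sin(yaw),-np.cos(yaw),0],[0,0,-1]]))
    sh=T.inv().apply(np.array([x,y,z+.167])-s['tool_pos']); tu=(T.inv()*G).as_rotvec()
    print('t',round(s['t'],2),'grasp now',(s['tool_pos']+T.apply([0,0,.167])).round(4),'sh',sh.round(4),'turn',tu.round(4),'open',round(s['opening'],4),'F',s['force'].round(2))
E
python3 - <<'E'
from h import *
P=np.load('scene0.npz')['P'].reshape(-1,3);P=np.vstack([P,np.load('side0.npz')['P'].reshape(-1,3)])
for z0 in(.08,.12,.2):
  print(z0)
  for x in np.arange(.2,.9,.1):
    print(round(x,1),[ (round(float(q[:,2].max()),2) if len(q:=P[(P[:,0]>x)&(P[:,0]<x+.1)&(P[:,1]>y)&(P[:,1]<y+.1)&(P[:,2]>z0)&(P[:,2]<.6)])>8 else 0) for y in np.arange(-.6,.6,.1)])
go(.593,.30,.15); go(.53,.20,.24)
E
```

```text
0.08
0.2 [0, 0, 0, 0, 0, 0.42, 0.43, 0, 0, 0, 0, 0]
0.3 [0, 0, 0, 0, 0, 0, 0, 0, 0, 0, 0, 0]
0.4 [0, 0, 0.09, 0.09, 0.09, 0.09, 0, 0, 0, 0, 0, 0]
0.5 [0, 0.14, 0.1, 0.09, 0.09, 0.09, 0, 0, 0, 0, 0, 0]
0.6 [0, 0.16, 0.15, 0.12, 0.12, 0.15, 0, 0, 0, 0, 0, 0]
0.7 [0, 0.17, 0.18, 0.18, 0.18, 0.16, 0.1, 0.09, 0.09, 0.12, 0.12, 0]
0.8 [0, 0, 0.15, 0.15, 0.15, 0.15, 0.14, 0.14, 0.14, 0.12, 0.15, 0.14]
0.12
0.2 [0, 0, 0, 0, 0, 0.42, 0.43, 0, 0, 0, 0, 0]
0.3 [0, 0, 0, 0, 0, 0, 0, 0, 0, 0, 0, 0]
0.4 [0, 0, 0, 0, 0, 0, 0, 0, 0, 0, 0, 0]
0.5 [0, 0.14, 0, 0, 0, 0, 0, 0, 0, 0, 0, 0]
0.6 [0, 0.16, 0.15, 0.12, 0, 0.15, 0, 0, 0, 0, 0, 0]
0.7 [0, 0.17, 0.18, 0.18, 0.18, 0.16, 0, 0, 0, 0, 0, 0]
0.8 [0, 0, 0.15, 0.15, 0.15, 0.15, 0.14, 0.14, 0.14, 0, 0.15, 0.14]
0.2
0.2 [0, 0, 0, 0, 0, 0.42, 0.43, 0, 0, 0, 0, 0]
0.3 [0, 0, 0, 0, 0, 0, 0, 0, 0, 0, 0, 0]
0.4 [0, 0, 0, 0, 0, 0, 0, 0, 0, 0, 0, 0]
0.5 [0, 0, 0, 0, 0, 0, 0, 0, 0, 0, 0, 0]
0.6 [0, 0, 0, 0, 0, 0, 0, 0, 0, 0, 0, 0]
0.7 [0, 0, 0, 0, 0, 0, 0, 0, 0, 0, 0, 0]
0.8 [0, 0, 0, 0, 0, 0, 0, 0, 0, 0, 0, 0]
t 0.2 grasp now [ 0.2357 -0.5514  0.2371] sh [ 0.6631 -0.6427  0.0879] turn [-1.100e-03  1.000e-04  4.038e-01] open 0.0931 F [ 0.02 -0.35 -0.95]
t 0.2 grasp now [ 0.2357 -0.5514  0.2371] sh [ 0.5659 -0.5756 -0.0022] turn [-1.100e-03  1.000e-04  4.038e-01] open 0.0931 F [ 0.02 -0.35 -0.95]
```

Run:
```python
from h import *
P=np.load('scene0.npz')['P'].reshape(-1,3);P=np.vstack([P,np.load('side0.npz')['P'].reshape(-1,3)])
for x in np.arange(.36,.78,.04):
    print(round(x,2),[ (round(float(q[:,2].max()),3) if len(q:=P[(P[:,0]>x)&(P[:,0]<x+.04)&(P[:,1]>y)&(P[:,1]<y+.02)&(P[:,2]>.02)&(P[:,2]<.6)])>3 else 0) for y in np.arange(-.1,.06,.02)])
go(.593,.30,.16,1.5708); go(.53,.15,.24,1.5708)
```

```text
0.36 [0, 0, 0, 0, 0, 0, 0, 0]
0.4 [0, 0, 0, 0, 0, 0, 0, 0]
0.44 [0.09, 0.07, 0.07, 0, 0, 0, 0, 0]
0.48 [0.089, 0.07, 0.067, 0, 0, 0, 0, 0]
0.52 [0.094, 0.071, 0, 0, 0, 0, 0, 0]
0.56 [0.071, 0.068, 0, 0, 0, 0.055, 0.056, 0.052]
0.6 [0.106, 0.126, 0, 0, 0, 0.052, 0.054, 0.03]
0.64 [0.129, 0.143, 0, 0, 0, 0, 0, 0]
0.68 [0.155, 0.159, 0, 0, 0, 0, 0, 0]
0.72 [0, 0, 0.06, 0.075, 0.073, 0.07, 0.071, 0.072]
0.76 [0, 0, 0.082, 0.104, 0.101, 0.102, 0.097, 0.095]
t 0.2 grasp now [ 0.2357 -0.5514  0.2371] sh [ 0.6631 -0.6427  0.0779] turn [-9.000e-04 -8.000e-04 -1.167e+00] open 0.0931 F [ 0.02 -0.35 -0.95]
t 0.2 grasp now [ 0.2357 -0.5514  0.2371] sh [ 0.5463 -0.5296 -0.0022] turn [-9.000e-04 -8.000e-04 -1.167e+00] open 0.0931 F [ 0.02 -0.35 -0.95]
```

{"name": "carry_out", "arguments": {
  "targets": [
    {"hand": 60,"x": 0.66,"y": -0.64,"z": 0.0,"az": -1.167},
    {"hand": 60,"x": 0.66,"y": -0.64,"z": 0.0,"az": -1.167},
    {"hand": 60,"x": 0.66,"y": -0.64,"z": 0.0,"az": -1.167},
    {"hand": 60,"x": 0.66,"y": -0.64,"z": 0.0,"az": -1.167},
    {"hand": 60,"x": 0.66,"y": -0.64,"z": 0.0,"az": -1.167},
    {"hand": 60,"x": 0.66,"y": -0.64,"z": 0.0,"az": -1.167},
    {"hand": 60,"x": 0.66,"y": -0.64,"z": 0.0,"az": -1.167},
    {"hand": 60,"x": 0.66,"y": -0.64,"z": 0.0,"az": -1.167}
  ]
}}

```text
schema error: expected keys hand, x, y, z, ax, ay, az
```

Run:
```python
from h import *
go(.59,.27,.22,1.5708)
```

```text
t 0.2 grasp now [ 0.2357 -0.5514  0.2371] sh [ 0.6486 -0.6163  0.0179] turn [-9.000e-04 -8.000e-04 -1.167e+00] open 0.0931 F [ 0.02 -0.35 -0.95]
```

{"name": "carry_out", "arguments": {
  "targets": [
    {"hand": 60,"x": 0.65,"y": -0.62,"z": 0.0,"ax": 0,"ay": 0,"az": -1.167},
    {"hand": 60,"x": 0.65,"y": -0.62,"z": 0.0,"ax": 0,"ay": 0,"az": -1.167},
    {"hand": 60,"x": 0.65,"y": -0.62,"z": 0.0,"ax": 0,"ay": 0,"az": -1.167},
    {"hand": 60,"x": 0.65,"y": -0.62,"z": 0.0,"ax": 0,"ay": 0,"az": -1.167},
    {"hand": 60,"x": 0.65,"y": -0.62,"z": 0.0,"ax": 0,"ay": 0,"az": -1.167},
    {"hand": 60,"x": 0.65,"y": -0.62,"z": 0.0,"ax": 0,"ay": 0,"az": -1.167},
    {"hand": 60,"x": 0.65,"y": -0.62,"z": 0.0,"ax": 0,"ay": 0,"az": -1.167},
    {"hand": 60,"x": 0.65,"y": -0.62,"z": 0.0,"ax": 0,"ay": 0,"az": -1.167}
  ]
}}

```text
t: 1.2
tool_pos: [0.4332, -0.0902, 0.4049]
orientation: [2.22, 2.221, 0.0]
force: [0.9, -0.0, 0.1]
opening: 0.0557
gripper_force: 0.0
```

Run:
```python
from h import *
go(.59,.27,.22,1.5708)
```

```text
t 1.2 grasp now [ 0.4333 -0.0903  0.2379] sh [0.3602 0.157  0.0179] turn [0.0007 0.0003 0.0005] open 0.0557 F [ 0.92 -0.05  0.08]
```

{"name": "carry_out", "arguments": {
  "targets": [
    {"hand": 50,"x": 0.18,"y": 0.087,"z": 0,"ax": 0,"ay": 0,"az": 0},
    {"hand": 50,"x": 0.18,"y": 0.087,"z": 0,"ax": 0,"ay": 0,"az": 0},
    {"hand": 50,"x": 0.18,"y": 0.087,"z": 0,"ax": 0,"ay": 0,"az": 0},
    {"hand": 50,"x": 0.18,"y": 0.087,"z": 0,"ax": 0,"ay": 0,"az": 0},
    {"hand": 50,"x": 0.18,"y": 0.087,"z": 0,"ax": 0,"ay": 0,"az": 0},
    {"hand": 50,"x": 0.18,"y": 0.087,"z": 0,"ax": 0,"ay": 0,"az": 0}
  ]
}}

```text
t: 1.95
tool_pos: [0.5196, 0.0865, 0.4046]
orientation: [2.223, 2.22, -0.001]
force: [0.5, -0.2, 0.8]
opening: 0.0467
gripper_force: 0.0
```

Run:
```python
from h import *
im,d,p=shot('wrist','wrist1')
P=np.load('wrist1.npz')['P']; 
for n,x,y,h,r in [('w500',.472,.161,.068,.020),('w200',.593,.025,.054,.015),('w100',.571,.127,.046,.0115),('w50',.593,.344,.038,.0085),('c500',.457,.268,.026,.033),('c50',.469,.025,.018,.02),('c200',.57,.125,.024,.0275),('c100',.592,.345,.02,.0235)]:
    Q=P.reshape(-1,3);m=(abs(Q[:,2]-h)<.004)&(np.hypot(Q[:,0]-x,Q[:,1]-y)<r+.012)
    q=Q[m][:,:2].astype(np.float32)
    if len(q)>5: print(n,len(q),q.min(0).round(4),q.max(0).round(4),((q.min(0)+q.max(0))/2).round(4),'circ',np.round(cv2.minEnclosingCircle(q)[0],4),Q[m][:,2].mean().round(4))
go(.593,.344,.12,1.5708)
```

```text
wrist {'fx': 357.332, 'fy': 357.332, 'cx': 322.252, 'cy': 241.851, 'position': [0.521, 0.166, 0.384], 'rotation': [-0.289, 0.001, -0.001]}
w500 1644 [0.455  0.1423] [0.4938 0.1804] [0.4744 0.1614] circ [0.4746 0.1611] 0.0663
w200 472 [0.5813 0.0134] [0.61   0.0399] [0.5956 0.0267] circ [0.596  0.0265] 0.0522
w100 421 [0.5628 0.1162] [0.5847 0.137 ] [0.5737 0.1266] circ [0.5736 0.1264] 0.0442
c500 713 [0.4283 0.2364] [0.4925 0.2806] [0.4604 0.2585] circ [0.4605 0.2682] 0.0244
c50 343 [0.453  0.0064] [0.4916 0.0445] [0.4723 0.0255] circ [0.4724 0.0252] 0.0164
c200 760 [0.5471 0.0988] [0.6    0.1516] [0.5736 0.1252] circ [0.5734 0.1254] 0.0228
t 2.0 grasp now [0.5195 0.0863 0.2378] sh [0.2578 0.073  0.1176] turn [-0.0002  0.0004 -0.0018] open 0.0465 F [ 0.6  -0.07  0.26]
```

View pics/wrist1.png

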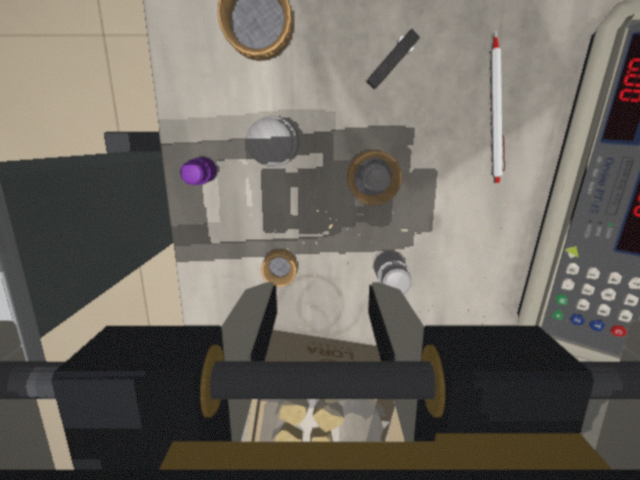

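Wrist view: weight_500 (272,138), weight_100 in cup_200 (374,178), weight_200 (393,272), cup_50 (280,267), cup_500 (256,20), purple decoy (198,171). It agrees with the scene camera to about 2 mm. Weight_50 goes first.

{"name": "carry_out", "arguments": {
  "newtons": 15,
  "targets": [
    {"hand": 45,"x": 0.06,"y": 0.018,"z": 0.02,"ax": 0,"ay": 0,"az": 0},
    {"hand": 45,"x": 0.12,"y": 0.036,"z": 0.04,"ax": 0,"ay": 0,"az": 0},
    {"hand": 45,"x": 0.18,"y": 0.054,"z": 0.07,"ax": 0,"ay": 0,"az": 0},
    {"hand": 45,"x": 0.24,"y": 0.072,"z": 0.09,"ax": 0,"ay": 0,"az": 0},
    {"hand": 45,"x": 0.258,"y": 0.076,"z": 0.12,"ax": 0,"ay": 0,"az": 0},
    {"hand": 45,"x": 0.258,"y": 0.076,"z": 0.14,"ax": 0,"ay": 0,"az": 0},
    {"hand": 45,"x": 0.258,"y": 0.076,"z": 0.14,"ax": 0,"ay": 0,"az": 0}
  ]
}}

```text
t: 2.88
tool_pos: [0.5954, 0.3437, 0.2624]
orientation: [-2.222, -2.219, 0.007]
force: [0.3, -0.1, -0.1]
opening: 0.0417
gripper_force: 0.0
```

Run:
```python
from h import *
go(.5955,.345,.0425,1.5708)
im,d,p=shot('scene','scene1'); cv2.imwrite('pics/crop1.png',cv2.resize(im[200:340,130:330],None,fx=3,fy=3))
```

```text
t 2.88 grasp now [0.5948 0.3433 0.0954] sh [0.0014 0.0003 0.0529] turn [-0.0039  0.0025 -0.0013] open 0.0417 F [ 0.29 -0.12 -0.07]
scene {'fx': 557.351, 'fy': 557.351, 'cx': 324.49, 'cy': 240.234, 'position': [0.169, 0.71, 0.695], 'rotation': [0.294, -0.947, -2.422]}
```

View pics/crop1.png

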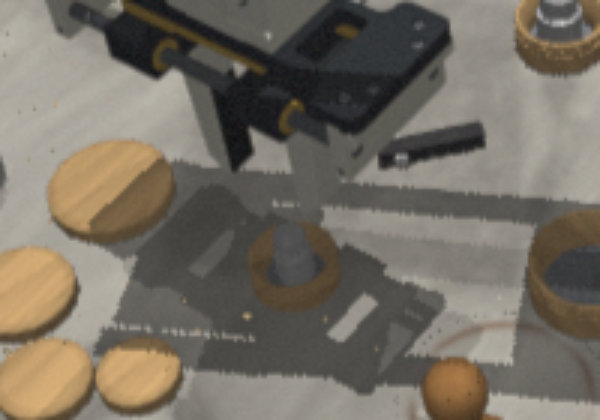

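{"name": "carry_out", "arguments": {
  "newtons": 15,
  "targets": [
    {"hand": 45,"x": 0.001,"y": 0.0,"z": 0.03,"ax": 0.0,"ay": 0.0,"az": 0},
    {"hand": 45,"x": 0.001,"y": 0.0,"z": 0.053,"ax": 0,"ay": 0,"az": 0},
    {"hand": 45,"x": 0.001,"y": 0.0,"z": 0.053,"ax": 0,"ay": 0,"az": 0},
    {"hand": 5,"x": 0.001,"y": 0.0,"z": 0.053,"ax": 0,"ay": 0,"az": 0},
    {"hand": 5,"x": 0.001,"y": 0.0,"z": 0.053,"ax": 0,"ay": 0,"az": 0},
    {"hand": 5,"x": 0.001,"y": 0.0,"z": 0.053,"ax": 0,"ay": 0,"az": 0},
    {"hand": 5,"x": 0.001,"y": 0.0,"z": 0.053,"ax": 0,"ay": 0,"az": 0}
  ]
}}

```text
t: 3.8
tool_pos: [0.5962, 0.347, 0.2127]
orientation: [2.221, 2.221, 0.002]
force: [-1.2, -0.2, 3.6]
opening: 0.0164
gripper_force: 15.0
```

Run:
```python
from h import *
go(.5955,.345,.0425,1.5708)
```

```text
t 3.8 grasp now [0.5964 0.3471 0.0457] sh [-0.002  -0.0007  0.0032] turn [ 0.0013 -0.0007  0.0001] open 0.0164 F [-1.22 -0.15  3.62]
```

{"name": "carry_out", "arguments": {
  "targets": [
    {"hand": 5,"x": 0,"y": 0.0,"z": -0.01,"ax": 0,"ay": 0,"az": 0},
    {"hand": 5,"x": 0,"y": 0.0,"z": -0.03,"ax": 0,"ay": 0,"az": 0},
    {"hand": 5,"x": 0,"y": 0.0,"z": -0.06,"ax": 0,"ay": 0,"az": 0},
    {"hand": 5,"x": 0,"y": 0.0,"z": -0.1,"ax": 0,"ay": 0,"az": 0},
    {"hand": 5,"x": 0,"y": 0.0,"z": -0.1,"ax": 0,"ay": 0,"az": 0}
  ]
}}

```text
t: 4.42
tool_pos: [0.5974, 0.3475, 0.3187]
orientation: [2.219, 2.219, 0.015]
force: [0.5, 0.2, -0.2]
opening: 0.0164
gripper_force: 15.0
```

Run:
```python
from h import *
go(.4722,.0255,.145,1.5708)
im,d,p=shot('scene','scene2'); cv2.imwrite('pics/crop2.png',cv2.resize(im[180:320,130:330],None,fx=3,fy=3))
P=np.load('scene2.npz')['P'].reshape(-1,3)
Q=P[(abs(P[:,2]-.02)<.004)&(np.hypot(P[:,0]-.592,P[:,1]-.345)<.035)];print(Q.min(0),Q.max(0))
```

```text
t 4.42 grasp now [0.5988 0.3483 0.1517] sh [-0.3221 -0.1252  0.0042] turn [ 0.0088 -0.0043  0.0001] open 0.0164 F [ 0.53  0.17 -0.25]
scene {'fx': 557.351, 'fy': 557.351, 'cx': 324.49, 'cy': 240.234, 'position': [0.169, 0.71, 0.695], 'rotation': [0.294, -0.947, -2.422]}
[0.56948174 0.32179431 0.01601815] [0.6153237  0.3675667  0.02294383]
```

View pics/crop2.png

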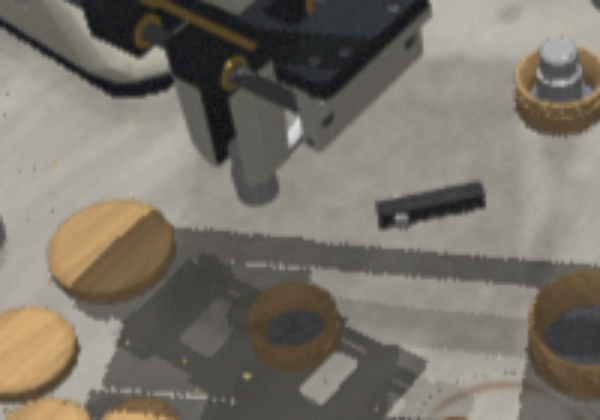

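Weight_50 is held and cup_100 is empty and unmoved. Next stop is above cup_50.

{"name": "carry_out", "arguments": {
  "targets": [
    {"hand": 5,"x": -0.04,"y": -0.015,"z": 0,"ax": 0,"ay": 0,"az": 0},
    {"hand": 5,"x": -0.1,"y": -0.038,"z": 0,"ax": 0,"ay": 0,"az": 0},
    {"hand": 5,"x": -0.16,"y": -0.062,"z": 0,"ax": 0,"ay": 0,"az": 0},
    {"hand": 5,"x": -0.22,"y": -0.085,"z": 0,"ax": 0,"ay": 0,"az": 0},
    {"hand": 5,"x": -0.27,"y": -0.105,"z": 0,"ax": 0,"ay": 0,"az": 0},
    {"hand": 5,"x": -0.305,"y": -0.118,"z": 0,"ax": 0,"ay": 0,"az": 0},
    {"hand": 5,"x": -0.322,"y": -0.125,"z": 0.02,"ax": 0,"ay": 0,"az": 0},
    {"hand": 5,"x": -0.322,"y": -0.125,"z": 0.04,"ax": 0,"ay": 0,"az": 0}
  ]
}}

```text
t: 5.48
tool_pos: [0.47, 0.0234, 0.2707]
orientation: [-2.224, -2.219, 0.001]
force: [0.6, -0.1, -0.9]
opening: 0.0164
gripper_force: 15.0
```

{"name": "carry_out", "arguments": {
  "targets": [
    {"hand": 5,"x": 0,"y": 0,"z": 0.0,"ax": 0,"ay": 0,"az": 0},
    {"hand": 5,"x": 0,"y": 0,"z": 0.0,"ax": 0,"ay": 0,"az": 0}
  ]
}}

```text
t: 5.72
tool_pos: [0.4709, 0.025, 0.272]
orientation: [-2.221, -2.222, 0.0]
force: [0.7, 0.8, -0.3]
opening: 0.0165
gripper_force: 15.0
```

Run:
```python
from h import *
go(.4722,.0255,.046,1.5708)
im,d,p=shot('wrist','wrist2'); cv2.imwrite('pics/crop3.png',cv2.resize(im[150:450,170:470],None,fx=2,fy=2))
```

```text
t 5.72 grasp now [0.4709 0.025  0.105 ] sh [0.0005 0.0013 0.059 ] turn [-0.0003 -0.0001  0.0003] open 0.0165 F [ 0.75  0.8  -0.35]
wrist {'fx': 357.332, 'fy': 357.332, 'cx': 322.252, 'cy': 241.851, 'position': [0.472, 0.104, 0.251], 'rotation': [-0.288, 0.0, 0.0]}
```

View pics/crop3.png

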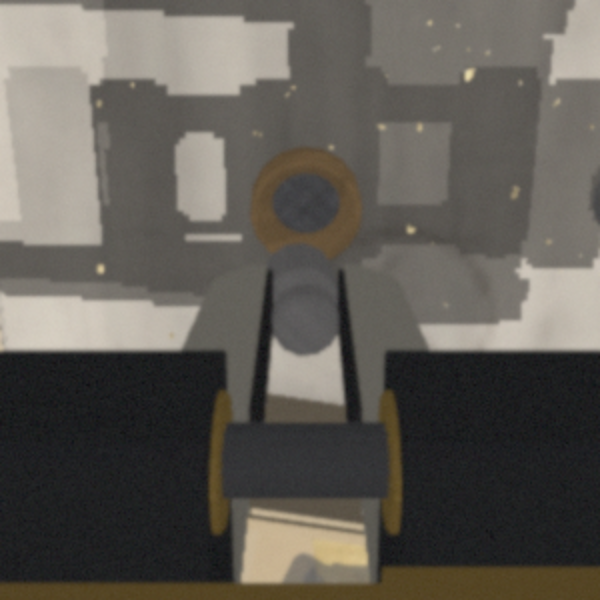

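Run:
```python
from h import *
P=np.load('wrist2.npz')['P'][:,:,:].reshape(-1,3)
m=(np.hypot(P[:,0]-.4715,P[:,1]-.025)<.012)&(P[:,2]>.05)&(P[:,2]<.11)
Q=P[m];h,e=np.histogram(Q[:,2],np.arange(.05,.112,.003));print(list(zip(e.round(3),h)))
T=Q[abs(Q[:,2]-.097)<.003];print(len(T),T.min(0),T.max(0),cv2.minEnclosingCircle(T[:,:2].astype(np.float32)))
m=(np.hypot(P[:,0]-.472,P[:,1]-.0255)<.03)&(abs(P[:,2]-.017)<.003)
q=P[m];print(q.min(0),q.max(0),cv2.minEnclosingCircle(q[:,:2].astype(np.float32)))
```

```text
[(np.float64(0.05), np.int64(0)), (np.float64(0.053), np.int64(0)), (np.float64(0.056), np.int64(0)), (np.float64(0.059), np.int64(0)), (np.float64(0.062), np.int64(23)), (np.float64(0.065), np.int64(56)), (np.float64(0.068), np.int64(66)), (np.float64(0.071), np.int64(69)), (np.float64(0.074), np.int64(66)), (np.float64(0.077), np.int64(74)), (np.float64(0.08), np.int64(236)), (np.float64(0.083), np.int64(64)), (np.float64(0.086), np.int64(51)), (np.float64(0.089), np.int64(110)), (np.float64(0.092), np.int64(211)), (np.float64(0.095), np.int64(676)), (np.float64(0.098), np.int64(53)), (np.float64(0.101), np.int64(33)), (np.float64(0.104), np.int64(11)), (np.float64(0.107), np.int64(55))]
833 [0.46239825 0.01411603 0.09403525] [0.48065084 0.03354837 0.09998431] ((0.4715416729450226, 0.025640394538640976), 0.011581809259951115)
[0.45286117 0.00761974 0.01401124] [0.4918649  0.0442892  0.01949426] ((0.47232145071029663, 0.025113848969340324), 0.019803600385785103)
```

Cup_50's rim is at (323,251) in the full image, with the weight about 1 mm off its axis. Lowering.

{"name": "carry_out", "arguments": {
  "targets": [
    {"hand": 5,"x": 0,"y": 0.001,"z": 0.02,"ax": 0,"ay": 0,"az": 0},
    {"hand": 5,"x": 0,"y": 0.001,"z": 0.038,"ax": 0,"ay": 0,"az": 0},
    {"hand": 5,"x": 0,"y": 0.001,"z": 0.048,"ax": 0,"ay": 0,"az": 0},
    {"hand": 5,"x": 0,"y": 0.001,"z": 0.054,"ax": 0,"ay": 0,"az": 0},
    {"hand": 5,"x": 0,"y": 0.001,"z": 0.057,"ax": 0,"ay": 0,"az": 0},
    {"hand": 5,"x": 0,"y": 0.001,"z": 0.058,"ax": 0,"ay": 0,"az": 0},
    {"hand": 5,"x": 0,"y": 0.001,"z": 0.058,"ax": 0,"ay": 0,"az": 0}
  ]
}}

```text
t: 6.65
tool_pos: [0.4721, 0.0248, 0.2141]
orientation: [2.221, 2.221, 0.001]
force: [0.6, 1.6, -0.4]
opening: 0.0161
gripper_force: 15.0
```

Run:
```python
from h import *
go(.472,.0255,.0475,1.5708)
im,d,p=shot('wrist','wrist3')
P=np.load('wrist3.npz')['P'].reshape(-1,3)
m=(np.hypot(P[:,0]-.472,P[:,1]-.0255)<.03)&(abs(P[:,2]-.017)<.003)
q=P[m];print(q.min(0),q.max(0),cv2.minEnclosingCircle(q[:,:2].astype(np.float32)))
m=(np.hypot(P[:,0]-.472,P[:,1]-.0255)<.008)&(P[:,2]>.03);print(np.median(P[m][:,2]))
```

```text
t 6.65 grasp now [0.4722 0.0248 0.0471] sh [ 0.0007 -0.0001 -0.0004] turn [ 0.0006  0.     -0.    ] open 0.0161 F [ 0.57  1.58 -0.42]
wrist {'fx': 357.332, 'fy': 357.332, 'cx': 322.252, 'cy': 241.851, 'position': [0.473, 0.104, 0.193], 'rotation': [-0.288, -0.001, -0.0]}
[0.45330783 0.00737159 0.01402497] [0.49078899 0.04450779 0.01997544] ((0.47250229120254517, 0.0248551182448864), 0.019808130338788033)
0.0381665527026076
```

Seated: the knob top is at 38 mm. Release, raise, and move over weight_100.

{"name": "carry_out", "arguments": {
  "targets": [
    {"hand": 45,"x": 0,"y": 0,"z": 0.0,"ax": 0,"ay": 0,"az": 0},
    {"hand": 45,"x": 0,"y": 0,"z": 0.0,"ax": 0,"ay": 0,"az": 0},
    {"hand": 45,"x": 0,"y": 0,"z": 0.0,"ax": 0,"ay": 0,"az": 0},
    {"hand": 45,"x": 0,"y": 0,"z": -0.02,"ax": 0,"ay": 0,"az": 0},
    {"hand": 45,"x": 0,"y": 0,"z": -0.06,"ax": 0,"ay": 0,"az": 0},
    {"hand": 45,"x": 0.03,"y": 0.03,"z": -0.09,"ax": 0,"ay": 0,"az": 0},
    {"hand": 45,"x": 0.07,"y": 0.07,"z": -0.09,"ax": 0,"ay": 0,"az": 0},
    {"hand": 45,"x": 0.1,"y": 0.1,"z": -0.07,"ax": 0,"ay": 0,"az": 0}
  ]
}}

```text
t: 7.7
tool_pos: [0.5743, 0.1264, 0.2865]
orientation: [2.219, 2.219, 0.008]
force: [-0.1, -0.2, 1.0]
opening: 0.0414
gripper_force: 0.0
```

{"name": "carry_out", "arguments": {
  "targets": [
    {"hand": 45,"x": 0,"y": 0,"z": 0.0,"ax": 0,"ay": 0,"az": 0},
    {"hand": 45,"x": 0,"y": 0,"z": 0.0,"ax": 0,"ay": 0,"az": 0}
  ]
}}

```text
t: 7.95
tool_pos: [0.5715, 0.1246, 0.2834]
orientation: [-2.221, -2.222, 0.002]
force: [0.5, 0.1, 0.3]
opening: 0.0419
gripper_force: 0.0
```

Run:
```python
from h import *
go(.573,.1263,.0515,1.5708)
im,d,p=shot('scene','scene3')
P=np.load('scene3.npz')['P'].reshape(-1,3)
m=(np.hypot(P[:,0]-.469,P[:,1]-.0255)<.008)&(P[:,2]>.022);print(P[m].max(0),P[m].min(0),np.median(P[m][:,2]))
```

```text
t 7.95 grasp now [0.5713 0.1245 0.1164] sh [0.0018 0.0016 0.0649] turn [-0.0012  0.0005  0.0004] open 0.0419 F [0.55 0.12 0.28]
scene {'fx': 557.351, 'fy': 557.351, 'cx': 324.49, 'cy': 240.234, 'position': [0.169, 0.71, 0.695], 'rotation': [0.294, -0.947, -2.422]}
[0.47553246 0.03162345 0.04065839] [0.46106604 0.01758054 0.0221335 ] 0.03366151970353809
```

{"name": "carry_out", "arguments": {
  "newtons": 20,
  "targets": [
    {"hand": 45,"x": 0.002,"y": 0.001,"z": 0.03,"ax": 0,"ay": 0,"az": 0},
    {"hand": 45,"x": 0.002,"y": 0.001,"z": 0.058,"ax": 0,"ay": 0,"az": 0},
    {"hand": 45,"x": 0.002,"y": 0.001,"z": 0.065,"ax": 0,"ay": 0,"az": 0},
    {"hand": 45,"x": 0.002,"y": 0.001,"z": 0.065,"ax": 0,"ay": 0,"az": 0},
    {"hand": 10,"x": 0.002,"y": 0.001,"z": 0.065,"ax": 0,"ay": 0,"az": 0},
    {"hand": 10,"x": 0.002,"y": 0.001,"z": 0.065,"ax": 0,"ay": 0,"az": 0},
    {"hand": 10,"x": 0.002,"y": 0.001,"z": 0.065,"ax": 0,"ay": 0,"az": 0},
    {"hand": 10,"x": 0.002,"y": 0.001,"z": 0.065,"ax": 0,"ay": 0,"az": 0}
  ]
}}

```text
t: 9.0
tool_pos: [0.5734, 0.1269, 0.2198]
orientation: [2.221, 2.221, 0.002]
force: [-1.3, -0.7, 6.7]
opening: 0.0222
gripper_force: 20.0
```

Run:
```python
from h import *
go(.594,.345,.14,1.5708)
```

```text
t 9.0 grasp now [0.5736 0.1269 0.0528] sh [ 0.2182  0.0208 -0.0872] turn [ 0.0016 -0.0002  0.0001] open 0.0222 F [-1.28 -0.7   6.69]
```

{"name": "carry_out", "arguments": {
  "targets": [
    {"hand": 10,"x": 0,"y": 0,"z": -0.015,"ax": 0,"ay": 0,"az": 0},
    {"hand": 10,"x": 0,"y": 0,"z": -0.05,"ax": 0,"ay": 0,"az": 0},
    {"hand": 10,"x": 0.02,"y": 0.002,"z": -0.085,"ax": 0,"ay": 0,"az": 0},
    {"hand": 10,"x": 0.07,"y": 0.007,"z": -0.09,"ax": 0,"ay": 0,"az": 0},
    {"hand": 10,"x": 0.13,"y": 0.012,"z": -0.09,"ax": 0,"ay": 0,"az": 0},
    {"hand": 10,"x": 0.18,"y": 0.018,"z": -0.085,"ax": 0,"ay": 0,"az": 0},
    {"hand": 10,"x": 0.21,"y": 0.021,"z": -0.07,"ax": 0,"ay": 0,"az": 0},
    {"hand": 10,"x": 0.218,"y": 0.021,"z": -0.055,"ax": 0,"ay": 0,"az": 0}
  ]
}}

```text
t: 10.0
tool_pos: [0.5935, 0.3467, 0.2736]
orientation: [-2.219, -2.224, -0.001]
force: [0.1, -0.1, -0.7]
opening: 0.0225
gripper_force: 20.0
```

{"name": "carry_out", "arguments": {
  "targets": [
    {"hand": 10,"x": 0,"y": 0,"z": 0.0,"ax": 0,"ay": 0,"az": 0},
    {"hand": 10,"x": 0,"y": 0,"z": 0.0,"ax": 0,"ay": 0,"az": 0}
  ]
}}

```text
t: 10.25
tool_pos: [0.5941, 0.3436, 0.2741]
orientation: [2.222, 2.22, -0.001]
force: [0.0, 0.0, -0.9]
opening: 0.0225
gripper_force: 20.0
```

```bash
cat >> h.py <<'E'
def rel(f,x,y,zr,rr,zk,rk):
    """wrist shot: rim centre (height zr, radius rr) near x,y, and held knob top"""
    shot('wrist',f); P=np.load(f+'.npz')['P'].reshape(-1,3)
    q=P[(np.hypot(P[:,0]-x,P[:,1]-y)<rr+.012)&(abs(P[:,2]-zr+.001)<.003)]
    print('rim',q.min(0).round(4),q.max(0).round(4),np.round(cv2.minEnclosingCircle(q[:,:2].astype(np.float32))[0],4))
    s=read_state()['tool_pos']; k=P[(np.hypot(P[:,0]-s[0],P[:,1]-s[1])<rk)&(abs(P[:,2]-zk)<.012)]
    h,e=np.histogram(k[:,2],np.arange(zk-.012,zk+.012,.001)); zt=e[h.argmax()]+.0005
    k=k[abs(k[:,2]-zt)<.002]; print('knob z',zt.round(4),k.min(0).round(4),k.max(0).round(4))
E
python3 - <<'E'
from h import *
go(.594,.345,.0525,1.5708)
s=read_state()['tool_pos'][2]-.167
rel('wrist4',.595,.345,.02,.0235,s-.007,.016)
E
```

```text
t 10.25 grasp now [0.5941 0.3435 0.1071] sh [ 0.0015 -0.0001  0.0546] turn [-0.0001  0.0004 -0.0011] open 0.0225 F [ 0.    0.01 -0.91]
wrist {'fx': 357.332, 'fy': 357.332, 'cx': 322.252, 'cy': 241.851, 'position': [0.595, 0.423, 0.253], 'rotation': [-0.289, 0.0, -0.001]}
rim [0.5721 0.3298 0.016 ] [0.6173 0.3688 0.0218] [0.5948 0.3456]
knob z 0.0986 [0.5818 0.332  0.0966] [0.6079 0.3545 0.1006]
```

{"name": "carry_out", "arguments": {
  "targets": [
    {"hand": 10,"x": 0.002,"y": 0,"z": 0.018,"ax": 0,"ay": 0,"az": 0},
    {"hand": 10,"x": 0.002,"y": 0,"z": 0.034,"ax": 0,"ay": 0,"az": 0},
    {"hand": 10,"x": 0.002,"y": 0,"z": 0.044,"ax": 0,"ay": 0,"az": 0},
    {"hand": 10,"x": 0.002,"y": 0,"z": 0.05,"ax": 0,"ay": 0,"az": 0},
    {"hand": 10,"x": 0.002,"y": 0,"z": 0.053,"ax": 0,"ay": 0,"az": 0},
    {"hand": 10,"x": 0.002,"y": 0,"z": 0.053,"ax": 0,"ay": 0,"az": 0},
    {"hand": 10,"x": 0.002,"y": 0,"z": 0.053,"ax": 0,"ay": 0,"az": 0}
  ]
}}

```text
t: 11.18
tool_pos: [0.5941, 0.3469, 0.2214]
orientation: [2.221, 2.221, 0.002]
force: [0.3, -1.0, -0.3]
opening: 0.0223
gripper_force: 20.0
```

Run:
```python
from h import *
go(.594,.345,.0535,1.5708)
s=read_state()['tool_pos'][2]-.167
rel('wrist5',.595,.345,.02,.0235,s-.007,.016)
```

```text
t 11.18 grasp now [0.5943 0.347  0.0544] sh [-0.0019 -0.0001  0.0009] turn [ 0.0009 -0.0005  0.    ] open 0.0223 F [ 0.26 -1.   -0.29]
wrist {'fx': 357.332, 'fy': 357.332, 'cx': 322.252, 'cy': 241.851, 'position': [0.595, 0.426, 0.201], 'rotation': [-0.288, -0.001, -0.0]}
rim [0.5718 0.3253 0.016 ] [0.6173 0.369  0.022 ] [0.5948 0.3459]
knob z 0.0459 [0.5815 0.3354 0.0439] [0.608  0.3579 0.0479]
```

{"name": "carry_out", "arguments": {
  "targets": [
    {"hand": 50,"x": 0,"y": 0,"z": 0.0,"ax": 0,"ay": 0,"az": 0},
    {"hand": 50,"x": 0,"y": 0,"z": 0.0,"ax": 0,"ay": 0,"az": 0},
    {"hand": 50,"x": 0,"y": 0,"z": 0.0,"ax": 0,"ay": 0,"az": 0},
    {"hand": 50,"x": 0,"y": 0,"z": -0.03,"ax": 0,"ay": 0,"az": 0},
    {"hand": 50,"x": -0.01,"y": 0,"z": -0.08,"ax": 0,"ay": 0,"az": 0},
    {"hand": 50,"x": -0.06,"y": 0,"z": -0.09,"ax": 0,"ay": 0,"az": 0},
    {"hand": 50,"x": -0.12,"y": 0,"z": -0.09,"ax": 0,"ay": 0,"az": 0},
    {"hand": 50,"x": -0.18,"y": 0,"z": -0.09,"ax": 0,"ay": 0,"az": 0}
  ]
}}

```text
t: 12.22
tool_pos: [0.5937, 0.1653, 0.3113]
orientation: [2.22, 2.222, 0.001]
force: [0.5, 0.2, 0.1]
opening: 0.0467
gripper_force: 0.0
```

{"name": "carry_out", "arguments": {
  "targets": [
    {"hand": 50,"x": -0.05,"y": 0,"z": 0.0,"ax": 0,"ay": 0,"az": 0},
    {"hand": 50,"x": -0.1,"y": 0,"z": 0.0,"ax": 0,"ay": 0,"az": 0},
    {"hand": 50,"x": -0.13,"y": 0,"z": 0.01,"ax": 0,"ay": 0,"az": 0},
    {"hand": 50,"x": -0.14,"y": 0.001,"z": 0.03,"ax": 0,"ay": 0,"az": 0},
    {"hand": 50,"x": -0.14,"y": 0.001,"z": 0.03,"ax": 0,"ay": 0,"az": 0},
    {"hand": 50,"x": -0.14,"y": 0.001,"z": 0.03,"ax": 0,"ay": 0,"az": 0}
  ]
}}

```text
t: 12.98
tool_pos: [0.5948, 0.0279, 0.2805]
orientation: [-2.22, -2.222, 0.0]
force: [0.3, -0.1, -0.5]
opening: 0.0465
gripper_force: 0.0
```

Run:
```python
from h import *
go(.595,.0265,.058,1.5708)
```

```text
t 12.97 grasp now [0.5947 0.028  0.1135] sh [-0.0015  0.0002  0.0555] turn [-0.0007 -0.0004  0.0011] open 0.0465 F [ 0.25 -0.13 -0.49]
```

{"name": "carry_out", "arguments": {
  "newtons": 25,
  "targets": [
    {"hand": 50,"x": -0.001,"y": 0,"z": 0.03,"ax": 0,"ay": 0,"az": 0},
    {"hand": 50,"x": -0.001,"y": 0,"z": 0.05,"ax": 0,"ay": 0,"az": 0},
    {"hand": 50,"x": -0.001,"y": 0,"z": 0.055,"ax": 0,"ay": 0,"az": 0},
    {"hand": 50,"x": -0.001,"y": 0,"z": 0.055,"ax": 0,"ay": 0,"az": 0},
    {"hand": 15,"x": -0.001,"y": 0,"z": 0.055,"ax": 0,"ay": 0,"az": 0},
    {"hand": 15,"x": -0.001,"y": 0,"z": 0.055,"ax": 0,"ay": 0,"az": 0},
    {"hand": 15,"x": -0.001,"y": 0,"z": 0.055,"ax": 0,"ay": 0,"az": 0},
    {"hand": 15,"x": -0.001,"y": 0,"z": 0.055,"ax": 0,"ay": 0,"az": 0}
  ]
}}

```text
t: 13.98
tool_pos: [0.5953, 0.0257, 0.2266]
orientation: [2.221, 2.221, 0.001]
force: [-1.3, 0.4, 4.2]
opening: 0.0295
gripper_force: 25.0
```

Run:
```python
from h import *
go(.573,.1255,.11,1.5708)
```

```text
t 13.97 grasp now [0.5955 0.0257 0.0596] sh [ 0.0998 -0.0222 -0.0504] turn [ 0.0014  0.0001 -0.0001] open 0.0295 F [-1.32  0.39  4.15]
```

{"name": "carry_out", "arguments": {
  "targets": [
    {"hand": 15,"x": 0,"y": 0,"z": -0.015,"ax": 0,"ay": 0,"az": 0},
    {"hand": 15,"x": 0,"y": 0,"z": -0.04,"ax": 0,"ay": 0,"az": 0},
    {"hand": 15,"x": 0.02,"y": -0.004,"z": -0.06,"ax": 0,"ay": 0,"az": 0},
    {"hand": 15,"x": 0.06,"y": -0.014,"z": -0.06,"ax": 0,"ay": 0,"az": 0},
    {"hand": 15,"x": 0.09,"y": -0.02,"z": -0.058,"ax": 0,"ay": 0,"az": 0},
    {"hand": 15,"x": 0.1,"y": -0.022,"z": -0.055,"ax": 0,"ay": 0,"az": 0},
    {"hand": 15,"x": 0.1,"y": -0.022,"z": -0.055,"ax": 0,"ay": 0,"az": 0},
    {"hand": 15,"x": 0.1,"y": -0.022,"z": -0.055,"ax": 0,"ay": 0,"az": 0}
  ]
}}

```text
t: 14.98
tool_pos: [0.573, 0.1252, 0.2808]
orientation: [2.222, 2.221, -0.0]
force: [0.1, 0.1, -2.6]
opening: 0.0294
gripper_force: 25.0
```

Run:
```python
from h import *
go(.573,.1255,.0625,1.5708)
s=read_state()['tool_pos'][2]-.167
rel('wrist6',.5735,.1255,.024,.0275,s-.005,.018)
```

```text
t 14.97 grasp now [0.573  0.1251 0.1138] sh [ 0.0003 -0.      0.0513] turn [-0.      0.0004 -0.0005] open 0.0294 F [ 0.08  0.12 -2.59]
wrist {'fx': 357.332, 'fy': 357.332, 'cx': 322.252, 'cy': 241.851, 'position': [0.574, 0.205, 0.26], 'rotation': [-0.289, 0.0, -0.0]}
rim [0.5465 0.1084 0.02  ] [0.5999 0.1523 0.0254] [0.5735 0.1255]
knob z 0.1073 [0.558  0.1101 0.1053] [0.589  0.1392 0.1093]
```

{"name": "carry_out", "arguments": {
  "targets": [
    {"hand": 15,"x": 0.001,"y": 0,"z": 0.018,"ax": 0,"ay": 0,"az": 0},
    {"hand": 15,"x": 0.001,"y": 0,"z": 0.032,"ax": 0,"ay": 0,"az": 0},
    {"hand": 15,"x": 0.001,"y": 0,"z": 0.041,"ax": 0,"ay": 0,"az": 0},
    {"hand": 15,"x": 0.001,"y": 0,"z": 0.047,"ax": 0,"ay": 0,"az": 0},
    {"hand": 15,"x": 0.001,"y": 0,"z": 0.05,"ax": 0,"ay": 0,"az": 0},
    {"hand": 15,"x": 0.001,"y": 0,"z": 0.05,"ax": 0,"ay": 0,"az": 0},
    {"hand": 15,"x": 0.001,"y": 0,"z": 0.05,"ax": 0,"ay": 0,"az": 0}
  ]
}}

```text
t: 15.9
tool_pos: [0.5731, 0.1268, 0.2311]
orientation: [2.221, 2.221, 0.001]
force: [0.8, 0.3, -1.9]
opening: 0.029
gripper_force: 25.0
```

Run:
```python
from h import *
go(.4737,.1612,.12,1.5708)
s=read_state()['tool_pos'][2]-.167
rel('wrist7',.5735,.1255,.024,.0275,s-.005,.018)
```

```text
t 15.9 grasp now [0.5732 0.1268 0.0641] sh [ 0.0344 -0.0994 -0.056 ] turn [ 0.0008 -0.0001  0.0001] open 0.029 F [ 0.79  0.31 -1.91]
wrist {'fx': 357.332, 'fy': 357.332, 'cx': 322.252, 'cy': 241.851, 'position': [0.574, 0.206, 0.21], 'rotation': [-0.288, -0.001, -0.0]}
rim [0.5465 0.1256 0.02  ] [0.5998 0.1523 0.0259] [0.5731 0.1283]
knob z 0.0576 [0.5578 0.1122 0.0556] [0.5892 0.1409 0.0596]
```

{"name": "carry_out", "arguments": {
  "targets": [
    {"hand": 50,"x": 0,"y": 0,"z": 0.0,"ax": 0,"ay": 0,"az": 0},
    {"hand": 50,"x": 0,"y": 0,"z": 0.0,"ax": 0,"ay": 0,"az": 0},
    {"hand": 50,"x": 0,"y": 0,"z": 0.0,"ax": 0,"ay": 0,"az": 0},
    {"hand": 50,"x": 0,"y": 0,"z": -0.03,"ax": 0,"ay": 0,"az": 0},
    {"hand": 67,"x": 0.0,"y": 0,"z": -0.07,"ax": 0,"ay": 0,"az": 0},
    {"hand": 67,"x": 0.02,"y": -0.05,"z": -0.08,"ax": 0,"ay": 0,"az": 0},
    {"hand": 67,"x": 0.034,"y": -0.095,"z": -0.07,"ax": 0,"ay": 0,"az": 0},
    {"hand": 67,"x": 0.034,"y": -0.099,"z": -0.06,"ax": 0,"ay": 0,"az": 0}
  ]
}}

```text
t: 16.95
tool_pos: [0.4717, 0.1615, 0.2903]
orientation: [-2.219, -2.223, 0.001]
force: [0.1, 0.3, 0.4]
opening: 0.0625
gripper_force: 0.0
```

{"name": "carry_out", "arguments": {
  "targets": [
    {"hand": 67,"x": 0,"y": 0,"z": 0.0,"ax": 0,"ay": 0,"az": 0},
    {"hand": 67,"x": 0,"y": 0,"z": 0.0,"ax": 0,"ay": 0,"az": 0},
    {"hand": 67,"x": 0,"y": 0,"z": 0.0,"ax": 0,"ay": 0,"az": 0}
  ]
}}

```text
t: 17.32
tool_pos: [0.4749, 0.1605, 0.2912]
orientation: [2.222, 2.22, 0.001]
force: [-1.3, 0.1, -0.7]
opening: 0.0624
gripper_force: 0.0
```

Run:
```python
from h import *
go(.4737,.1612,.0695,1.5708)
```

```text
t 17.32 grasp now [0.475  0.1605 0.1242] sh [ 0.0007 -0.0012  0.0547] turn [ 0.0009 -0.0001 -0.0008] open 0.0624 F [-1.3   0.11 -0.7 ]
```

{"name": "carry_out", "arguments": {
  "newtons": 35,
  "targets": [
    {"hand": 67,"x": 0.001,"y": -0.001,"z": 0.03,"ax": 0,"ay": 0,"az": 0},
    {"hand": 67,"x": 0.001,"y": -0.001,"z": 0.05,"ax": 0,"ay": 0,"az": 0},
    {"hand": 67,"x": 0.001,"y": -0.001,"z": 0.054,"ax": 0,"ay": 0,"az": 0},
    {"hand": 67,"x": 0.001,"y": -0.001,"z": 0.054,"ax": 0,"ay": 0,"az": 0},
    {"hand": 25,"x": 0.001,"y": -0.001,"z": 0.054,"ax": 0,"ay": 0,"az": 0},
    {"hand": 25,"x": 0.001,"y": -0.001,"z": 0.054,"ax": 0,"ay": 0,"az": 0},
    {"hand": 25,"x": 0.001,"y": -0.001,"z": 0.054,"ax": 0,"ay": 0,"az": 0},
    {"hand": 25,"x": 0.001,"y": -0.001,"z": 0.054,"ax": 0,"ay": 0,"az": 0}
  ]
}}

```text
t: 18.32
tool_pos: [0.4731, 0.1618, 0.2373]
orientation: [2.221, 2.221, 0.001]
force: [-1.1, 0.2, 4.8]
opening: 0.0393
gripper_force: 35.0
```

Run:
```python
from h import *
go(.46,.268,.12,1.5708)
```

```text
t 18.32 grasp now [0.4733 0.1619 0.0703] sh [ 0.1062 -0.0131 -0.0496] turn [ 0.0009 -0.0002  0.0001] open 0.0393 F [-1.05  0.19  4.79]
```

{"name": "carry_out", "arguments": {
  "targets": [
    {"hand": 25,"x": 0,"y": 0,"z": -0.015,"ax": 0,"ay": 0,"az": 0},
    {"hand": 25,"x": 0,"y": 0,"z": -0.04,"ax": 0,"ay": 0,"az": 0},
    {"hand": 25,"x": 0.015,"y": -0.002,"z": -0.06,"ax": 0,"ay": 0,"az": 0},
    {"hand": 25,"x": 0.05,"y": -0.006,"z": -0.06,"ax": 0,"ay": 0,"az": 0},
    {"hand": 25,"x": 0.09,"y": -0.011,"z": -0.06,"ax": 0,"ay": 0,"az": 0},
    {"hand": 25,"x": 0.106,"y": -0.013,"z": -0.057,"ax": 0,"ay": 0,"az": 0},
    {"hand": 25,"x": 0.106,"y": -0.013,"z": -0.057,"ax": 0,"ay": 0,"az": 0},
    {"hand": 25,"x": 0.106,"y": -0.013,"z": -0.057,"ax": 0,"ay": 0,"az": 0}
  ]
}}

```text
t: 19.32
tool_pos: [0.4598, 0.267, 0.2934]
orientation: [2.221, 2.221, -0.002]
force: [-0.9, -0.5, -5.4]
opening: 0.0393
gripper_force: 35.0
```

Run:
```python
from h import *
go(.46,.268,.0745,1.5708)
s=read_state()['tool_pos'][2]-.167
rel('wrist8',.46,.268,.026,.033,s-.003,.024)
```

```text
t 19.32 grasp now [0.4597 0.2669 0.1264] sh [0.001  0.0002 0.0519] turn [-0.0007  0.001  -0.0002] open 0.0393 F [-0.92 -0.5  -5.36]
wrist {'fx': 357.332, 'fy': 357.332, 'cx': 322.252, 'cy': 241.851, 'position': [0.461, 0.347, 0.273], 'rotation': [-0.289, 0.001, -0.0]}
rim [0.4282 0.2524 0.022 ] [0.4927 0.3014 0.0273] [0.4603 0.2691]
knob z 0.1229 [0.4378 0.247  0.1209] [0.4821 0.2863 0.1249]
```

{"name": "carry_out", "arguments": {
  "targets": [
    {"hand": 25,"x": 0.002,"y": 0,"z": 0.018,"ax": 0,"ay": 0,"az": 0},
    {"hand": 25,"x": 0.002,"y": 0,"z": 0.032,"ax": 0,"ay": 0,"az": 0},
    {"hand": 25,"x": 0.002,"y": 0,"z": 0.042,"ax": 0,"ay": 0,"az": 0},
    {"hand": 25,"x": 0.002,"y": 0,"z": 0.048,"ax": 0,"ay": 0,"az": 0},
    {"hand": 25,"x": 0.002,"y": 0,"z": 0.051,"ax": 0,"ay": 0,"az": 0},
    {"hand": 25,"x": 0.002,"y": 0,"z": 0.052,"ax": 0,"ay": 0,"az": 0},
    {"hand": 25,"x": 0.002,"y": 0,"z": 0.052,"ax": 0,"ay": 0,"az": 0}
  ]
}}

```text
t: 20.25
tool_pos: [0.4601, 0.2699, 0.2421]
orientation: [2.221, 2.221, 0.001]
force: [-0.0, -0.1, -4.9]
opening: 0.0395
gripper_force: 35.0
```

Run:
```python
from h import *
go(.46,.268,.0745,1.5708)
s=read_state()['tool_pos'][2]-.167
rel('wrist9',.46,.268,.026,.033,s-.003,.024)
```

```text
t 20.25 grasp now [0.4602 0.2699 0.0751] sh [-0.0019 -0.0001  0.0006] turn [ 0.0007 -0.0003  0.    ] open 0.0395 F [-0.   -0.09 -4.91]
wrist {'fx': 357.332, 'fy': 357.332, 'cx': 322.252, 'cy': 241.851, 'position': [0.461, 0.349, 0.222], 'rotation': [-0.288, -0.001, -0.0]}
rim [0.4278 0.2659 0.022 ] [0.4926 0.3016 0.0279] [0.4603 0.2695]
knob z 0.0716 [0.4382 0.2503 0.0696] [0.4825 0.2892 0.0736]
```

Essentially down, but the wrist still carries the weight. I'll lower another 1.5 mm before releasing, then back off.

{"name": "carry_out", "arguments": {
  "targets": [
    {"hand": 25,"x": 0,"y": 0,"z": 0.001,"ax": 0,"ay": 0,"az": 0},
    {"hand": 25,"x": 0,"y": 0,"z": 0.0015,"ax": 0,"ay": 0,"az": 0},
    {"hand": 65,"x": 0,"y": 0,"z": 0.0,"ax": 0,"ay": 0,"az": 0},
    {"hand": 65,"x": 0,"y": 0,"z": 0.0,"ax": 0,"ay": 0,"az": 0},
    {"hand": 65,"x": 0,"y": 0,"z": 0.0,"ax": 0,"ay": 0,"az": 0},
    {"hand": 65,"x": 0,"y": 0,"z": -0.03,"ax": 0,"ay": 0,"az": 0},
    {"hand": 65,"x": 0,"y": 0,"z": -0.09,"ax": 0,"ay": 0,"az": 0},
    {"hand": 65,"x": 0,"y": 0,"z": -0.15,"ax": 0,"ay": 0,"az": 0}
  ]
}}

```text
t: 21.3
tool_pos: [0.4596, 0.2696, 0.3929]
orientation: [-2.221, -2.221, 0.002]
force: [1.1, 1.0, 0.8]
opening: 0.0603
gripper_force: 0.0
```

{"name": "carry_out", "arguments": {
  "targets": [
    {"hand": 65,"x": -0.06,"y": 0,"z": -0.05,"ax": 0,"ay": 0,"az": 0},
    {"hand": 65,"x": -0.12,"y": 0,"z": -0.05,"ax": 0,"ay": 0,"az": 0},
    {"hand": 65,"x": -0.18,"y": 0,"z": -0.05,"ax": 0,"ay": 0,"az": 0},
    {"hand": 65,"x": -0.24,"y": 0,"z": -0.05,"ax": 0,"ay": 0,"az": 0},
    {"hand": 65,"x": -0.24,"y": 0,"z": -0.05,"ax": 0,"ay": 0,"az": 0},
    {"hand": 65,"x": -0.24,"y": 0,"z": -0.05,"ax": 0,"ay": 0,"az": 0}
  ]
}}

```text
t: 22.05
tool_pos: [0.4599, 0.0296, 0.4418]
orientation: [-2.223, -2.219, -0.001]
force: [0.9, 0.6, -0.5]
opening: 0.0604
gripper_force: 0.0
```

Run:
```python
from h import *
im,d,p=shot('scene','scene9'); cv2.imwrite('pics/crop9.png',cv2.resize(im[140:380,180:440],None,fx=2.5,fy=2.5,interpolation=cv2.INTER_CUBIC))
P=np.load('scene9.npz')['P'].reshape(-1,3)
for n,x,y,ht,r,hc,rc in [('500',.458,.268,.072,.02,.026,.033),('200',.571,.126,.058,.015,.024,.0275),('100',.592,.345,.046,.0115,.02,.0235),('50',.469,.025,.038,.0085,.018,.02)]:
    for h,rr in((ht,r),(hc,rc)):
        q=P[(abs(P[:,2]-h)<.003)&(np.hypot(P[:,0]-x,P[:,1]-y)<rr+.008)]
        print(n,len(q),q[:,2].mean().round(4),((q.min(0)+q.max(0))/2).round(4)[:2],(q.max(0)-q.min(0)).round(3)[:2])
```

```text
scene {'fx': 557.351, 'fy': 557.351, 'cx': 324.49, 'cy': 240.234, 'position': [0.169, 0.71, 0.695], 'rotation': [0.294, -0.947, -2.422]}
500 376 0.0708 [0.4586 0.269 ] [0.039 0.038]
500 244 0.0254 [0.4577 0.2688] [0.064 0.065]
200 139 0.0569 [0.5694 0.1261] [0.028 0.027]
200 160 0.0233 [0.5706 0.1253] [0.054 0.053]
100 112 0.0451 [0.5919 0.3458] [0.021 0.02 ]
100 186 0.0193 [0.5924 0.3453] [0.047 0.045]
50 40 0.0369 [0.4683 0.0228] [0.016 0.015]
50 101 0.0172 [0.469  0.0254] [0.039 0.037]
```

View pics/crop9.png

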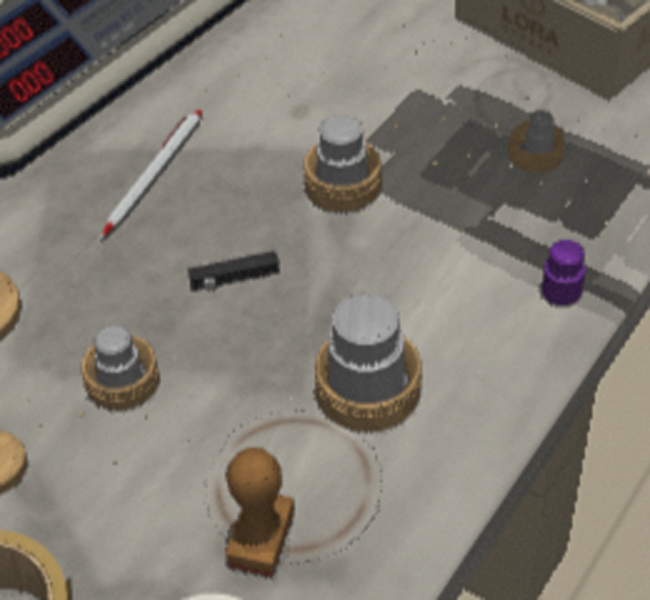

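All four weights stand in their own cups (weight_500 at crop (366,320), 200 at (342,135), 100 at (114,345), 50 at (540,125)). They are within 3 mm of the cup axes and at full depth. The stamp and clip are in place.

```bash
python3 -c "
from h import *
print(robot.close_job())"
```

```text
the job is handed in; nothing more can be done
None
```

The job is handed in (the hand-in returned no verdict): all four weights stand upright and fully down in their own cups, within 3 mm of the cup axes in the last camera check, with the date stamp and bag clip left where they were, after about 22 s of the 106 s allowed.

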